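Load and set the guarded preheater

TASK

Get the preheater ready for the stripped phone: lay the phone frame flat, centred and lengthwise on the heating plate, and reach through the round guard opening to turn the recessed blue knob until its white pointer line points at the orange marker. Either may be done first; leave both released and do not disturb the other things on the desk.

Things in the scene. Friction and masses are not known exactly. Their poses are not given: they have to be found in the camera images.
- preheater: Grey low preheater, fixed to the desk, 210 mm (its x) by 310 mm (its y), standing on four 24 mm high feet, main top 52 mm above the desk. Origin: centre of its underside at desk height; x points away from the robot, z up. At its +y end lies the bare heating plate, at its -y end the guarded knob.
- plate_center (a point): Centre of the top face of the plain aluminium heating plate, 190 mm (x, its length) by 120 mm (y), 56 mm above the desk: (0, 85, 56) mm in the preheater's frame, same axes.
- guard_center (a point): Centre of the guard's round opening, 90 mm in diameter, over the knob; in the flat dark steel guard plate, 116 x 116 x 4 mm on four corner posts, top face 88 mm above the desk. (0, -85, 88) mm in the preheater's frame. A gripper wider than this over its fingers must be partly closed before it goes in.
- knob_axis (a point): Knob's vertical turning axis at the height of its top, (0, -85, 79) mm in the preheater's frame, 9 mm below the guard's top. The blue knob is a skirt disc of 24 mm radius, top 58 mm above the desk, with an upright grip bar 60 mm long and 14 mm thick, centred on the axis, up to 79 mm above the desk. Grip the bar across its 14 mm from above.
- knob (a joint): Knob angle (rad), positive counter-clockwise from above; at 0 the white pointer line points along the preheater's +x. Stops at -2 and +2. Light friction (0.05 N m); stays where left. It starts 0.8 to 2.4 rad clockwise of the marker: turn it counter-clockwise. Over about 1.5 rad may need a second grasp.
- pointer (a point): Pointing end of the white line on top of the knob's bar (it runs from the axis to this end only), 30 mm from the turning axis, 79 mm above the desk.
- marker (a point): Point 30 mm from the knob's axis, on the line from the axis to the middle of the orange marker, on the black dial disc (radius 44 mm, 54 mm above the desk) under the knob. The marker is a flat orange patch, 13 mm long and 12 mm wide, 31 to 44 mm from the axis. Fixed; x points outwards from the axis.
- phone_frame: Stripped phone chassis, dark with white parts, 62 mm (its x) by 135 mm (its y, lengthwise) by 10 mm thick, 60 g, lying flat on the desk left of the preheater. Origin: centre of its underside, z up. Grip it across its 62 mm width.
- jar_teal: teal jar with a ribbed lid, 55 mm across, 58 mm tall; a bystander to leave alone. Origin: centre of its underside.
- flask_green: green flask with a black cap, 56 mm across, 108 mm tall; a bystander to leave alone. Origin: centre of its underside.
- side_cutters: side cutters with orange grips, 117 x 49 x 12 mm, lying flat; a bystander to leave alone. Origin: centre of its underside.
- tablet_white: white tablet with cracked glass, 152 x 107 x 9 mm, lying flat; a bystander to leave alone. Origin: centre of its underside.
- tin_yellow: flat yellow tin, 55 mm across, 22 mm tall; a bystander to leave alone. Origin: centre of its underside.

How it is judged (in metres and radians):
At the end, for the whole second after the job is handed in: Pointer within 5.5 mm of the marker point at 30 mm radius (about 10 degrees); phone frame flat on the heating plate, same side up as at the start, centre within 20 mm of the plate's, length within 0.2 rad of the plate's (either end first); phone and knob at rest (horizontal distance between pointer and marker below 0.0055 m and horizontal distance between phone_frame and plate_center below 0.02 m and angle between the y axis of phone_frame and the x axis of preheater, either way round below 0.2 rad and angle between phone_frame's own z axis and vertical below 0.08 rad and z of phone_frame in the frame of plate_center between -0.003 and 0.004 m and linear speed of phone_frame below 0.02 m/s and velocity of joint knob between -0.05 and 0.05 rad/s); the robot touches nothing.
It fails at once if the teal jar with a ribbed lid is moved by more than 30 mm or knocked over (distance of jar_teal from where it was at the start of the episode above 0.03 m or angle between jar_teal's own z axis and vertical above 0.5 rad).
It fails at once if the green flask with a black cap is moved by more than 30 mm or knocked over (distance of flask_green from where it was at the start of the episode above 0.03 m or angle between flask_green's own z axis and vertical above 0.5 rad).
It fails at once if the side cutters with orange grips is moved by more than 30 mm or knocked over (distance of side_cutters from where it was at the start of the episode above 0.03 m or angle between side_cutters's own z axis and vertical above 0.5 rad).
It fails at once if the white tablet with cracked glass is moved by more than 30 mm or knocked over (distance of tablet_white from where it was at the start of the episode above 0.03 m or angle between tablet_white's own z axis and vertical above 0.5 rad).
It fails at once if the flat yellow tin is moved by more than 30 mm or knocked over (distance of tin_yellow from where it was at the start of the episode above 0.03 m or angle between tin_yellow's own z axis and vertical above 0.5 rad).
It also fails if it takes over 64 s, if anything falls off the work surface, if the arm or the gripper's body presses on something with over 40 N, if the wrist force passes 120 N, or if a joint passes its speed limit or range.

ROBOT

A 6-joint arm with a two-finger parallel gripper is mounted at the origin on a cart in front of the work surface, level with it; the furniture and walls round the work are solid. World frame = base frame: x ahead of the robot, y to its left, z up, the work surface at z = 0. Lengths are in mm, angles in degrees, forces in N, time in s.
With the tool pointing down it reaches from about 200 to 875 mm from the base axis. Payload 3.4 kg.
Tool frame: the origin (TCP) lies at the very end of the fingers, on their centre line; the grasp point (between the pads) lies 19 mm behind it (bot.grip_point_offset is the distance from the TCP to the grasp point, in mm); z points along the fingers, y is the line along which they close (so a half turn about z gives the same grasp; the last joint's range is limited). The gripper opens to 94 mm and grips with 3 to 60 N. Pads are 16 mm wide; open, the fingers measure 119 mm over their backs; the gripper's body (75 mm by 177 mm) begins 78 mm behind the grasp point.
Start: joints at [65.203, 15.808, 86.224, -0, 77.962, -6.933], TCP at [176.412, 547.306, 205.493] pointing down, gripper open.
Joint ranges: [-165.64, 165.64], [-43.16, 119.46], [12.63, 154.43], [-67.54, 247.53], [6.08, 155.33], [-154.97, 154.97]. Speed limits (degrees/s): [147.25, 147.25, 180, 180, 180, 180].

INTERFACE

Orientations are given as a 3x3 rotation matrix whose columns are the frame's x, y, z axes.
In Python, from rig import bot gives the robot as it stands.
- The arm moves only by the shell command python3 -m crank 'ROWS' [FORCE]. ROWS is JSON, a list of rows, each a list of 7 numbers: the gripper's target within -1 to 1 (fully open at 1, half-way at 0, shut at -1), then the shift along the tool's x, y, z normalised to -1 to 1, where 1 is 200 mm, then the turn, a rotation vector about the tool's x, y, z normalised to -1 to 1, where 1 is 30 degrees. In form: [[jaw, dx, dy, dz, ax, ay, az], ...]. A call has 1 to 12 rows; each row shifts and turns the commanded pose from where the row before left it, along the tool's axes as they then stand; what a row does not reach is not made up. A row lasts 1/10 s, in which the tool goes at most 50 mm and 8.59 degrees, less where a joint would pass 70% of its speed; a pose out of reach is approached as far as the arm can. A call with a number of a shift or a turn outside -1 to 1 is refused whole. A call with a gripper value outside its range is refused whole. The fingers move at their own pace and stop on an object; FORCE is the grip in N (left out, the last holds). Time passes only in rows, so rows that do not move let the fingers close. It gives the time, the measured TCP pose, the force, the opening and the grip force at its end, in the units of the state.
- bot.observe(): the state, without advancing time (a new reading comes with each control period).
- bot.read_camera(name): name is "scene" or "side" or "wrist"; returns the picture (400x640x3 uint8, blue, green, red); there is no depth.
- bot.camera_params(name): a dict with "fov_y" (degrees; the focal length in pixels is half the picture's height over the tangent of half this angle, whatever the lens; pixels are square), "cx", "cy" (the principal point, pixels), "dist" ([k1, k2, p1, p2, k3] as OpenCV has them; the pictures are not rectified), "T" (4x4, takes a point from camera to world coordinates). Camera axes: x right, y down, z forward; pixel columns grow to the right and rows downward; lengths in mm; the calibration is good to about 2 mm. A picture is of the moment at which its call begins: read the wrist's pose just before it. camera_params takes no time and is no camera call; for the wrist camera it gives the pose at the moment of the call.
- bot.sign_off(): hands the job in; it is judged then, once.
The state is a dict: "time": time; "q": joint angles; "joint_vel": joint speeds; "tau": joint torques, N m; "eef_pos": TCP position; "orientation": TCP orientation; "contact_force": force on the tool from outside, world axes, zero at the start; "wrist_torque": the same for the moment, N m; "grip_width": opening from 0.0 (shut) to 1.0 (fully open); "finger_force": force on a finger pad.
Only numpy, scipy, OpenCV 4.12 (cv2) and the standard library are available. Lean on these libraries where they do the work, as an engineer would, in place of code of your own. Each camera call takes 0.05 s, during which the arm holds its last target. There are 200 camera calls.

## Working session

There is one attempt and no reset: what is moved stays moved. The work goes in short steps, Python scripts to look and compute and a shell command to move; the robot and the scene stay as the last step left them, time stands still between calls to the robot, and variables do not carry over. Pictures are saved under pics/ and viewed, at most 10 in all, crops included, and the job is handed in when it is done.

```bash
mkdir -p pics; ls; cat > h.py <<'E'
import numpy as np, cv2
from rig import bot
def snap(n,f):
    p=bot.camera_params(n); im=bot.read_camera(n); cv2.imwrite('pics/'+f+'.png',im); np.savez('pics/'+f+'.npz',**{k:np.array(v) for k,v in p.items()}); return im
def K(p):
    f=200/np.tan(np.radians(float(p['fov_y']))/2); return np.array([[f,0,float(p['cx'])],[0,f,float(p['cy'])],[0,0,1]])
def px2w(f,uv,z):
    p=np.load('pics/'+f+'.npz'); n=cv2.undistortPoints(np.array([[uv]],float),K(p),p['dist'])[0,0]
    T=p['T']; d=T[:3,:3]@np.array([n[0],n[1],1]); o=T[:3,3]; return o+d*(z-o[2])/d[2]
def w2px(f,P):
    p=np.load('pics/'+f+'.npz'); T=np.linalg.inv(p['T']); r=cv2.Rodrigues(T[:3,:3])[0]
    return cv2.projectPoints(np.array(P,float).reshape(-1,1,3),r,T[:3,3],K(p),p['dist'])[0][:,0]
E
python3 - <<'E'
from h import *
a=snap('scene','s0');b=snap('side','d0');c=snap('wrist','w0')
o=bot.observe();print(o)
for n in('scene','side','wrist'):
    p=bot.camera_params(n);print(n,p['fov_y'],p['dist'],np.round(p['T'],2).tolist())
E
```

```text
pics
{'time': 0.15, 'q': array([ 6.52019135e+01,  1.58391564e+01,  8.62762695e+01, -7.82529306e-04,
        7.79616711e+01, -6.93245133e+00]), 'joint_vel': array([-0.02634268, -0.07015962, -0.19667407, -0.0717136 ,  0.00557218,
        0.01120445]), 'tau': array([ 9.19850681e-04, -4.04928124e+01, -2.37429714e+01,  7.01214792e-02,
        3.15899018e-02, -8.77089019e-05]), 'eef_pos': array([176.23696169, 546.89865575, 204.82078364]), 'orientation': array([[-9.51779414e-01,  3.06782727e-01, -5.52246193e-04],
       [ 3.06783188e-01,  9.51778635e-01, -1.22712218e-03],
       [ 1.49156241e-04, -1.33736947e-03, -9.99999095e-01]]), 'contact_force': array([ 0.12911333,  1.01575569, -0.66264709]), 'wrist_torque': array([ 0.0049055 , -0.0224874 ,  0.00400495]), 'finger_force': 0.0, 'grip_width': 0.9970036054200071}
scene 47.09639721798816 [-0.11089661  0.          0.          0.          0.        ] [[0.84, -0.25, 0.49, -228.55], [-0.55, -0.35, 0.76, -1155.65], [-0.02, -0.9, -0.43, 737.35], [0.0, 0.0, 0.0, 1.0]]
side 43.57507133581174 [0.03612089 0.         0.         0.         0.        ] [[-0.89, -0.17, 0.43, -171.99], [-0.46, 0.38, -0.81, 1243.92], [-0.02, -0.91, -0.41, 723.72], [0.0, 0.0, 0.0, 1.0]]
wrist 64.31845147793125 [-0.05910873  0.          0.          0.          0.        ] [[0.31, 0.92, 0.25, 102.39], [0.95, -0.3, -0.08, 569.42], [-0.0, 0.27, -0.96, 383.92], [0.0, 0.0, 0.0, 1.0]]
```

View pics/s0.png

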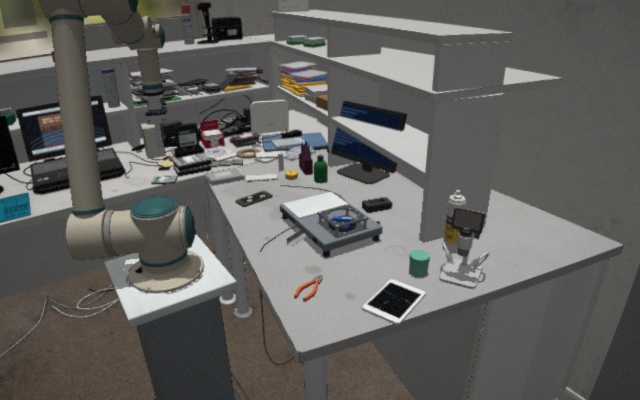

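View pics/w0.png

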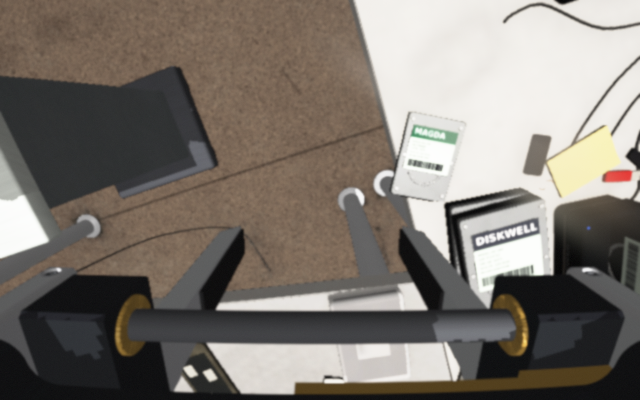

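The scene shows the phone at about (254,198), and the preheater between (280,210) and (382,240), with the knob at (345,219). The wrist view doesn't cover the work, so I'll enlarge the scene crop.

```bash
python3 - <<'E'
import cv2
a=cv2.imread('pics/s0.png')[180:260,230:390]
cv2.imwrite('pics/s0c.png',cv2.resize(a,None,fx=5,fy=5,interpolation=cv2.INTER_CUBIC))
E
```

```text
(no output)
```

View pics/s0c.png

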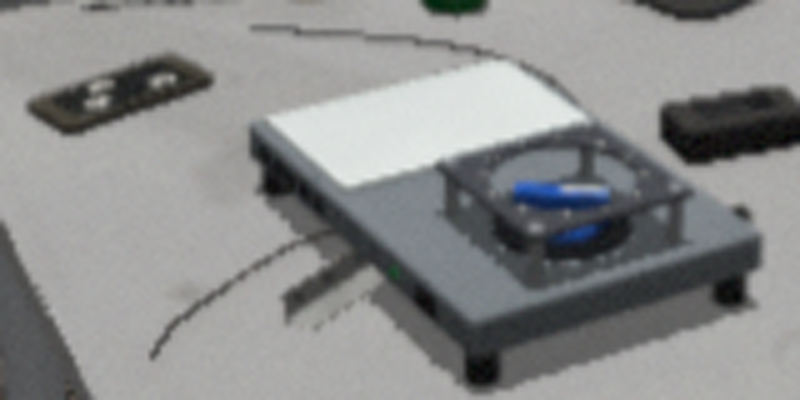

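View pics/d0.png

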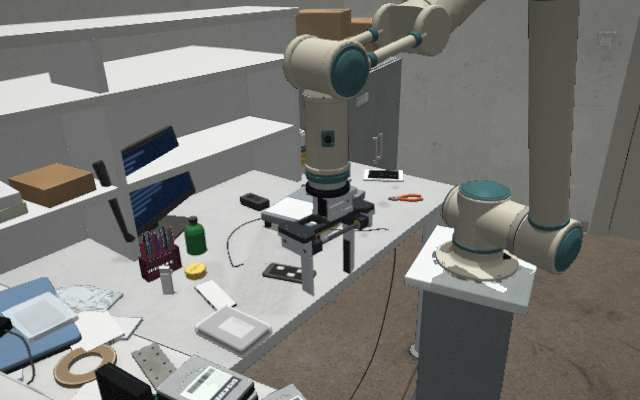

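```bash
python3 - <<'E'
from h import *
C=lambda u,v,z:px2w('s0',(230+(u-2)/5,180+(v-2)/5),z)
P=[C(*q,56) for q in((265,115),(500,62),(585,125),(350,187))]
print('plate',np.round(P,1).tolist(),np.mean(P,0), [np.linalg.norm(P[i]-P[i-1]) for i in range(4)])
F=[C(*q,10) for q in((30,106),(70,132),(212,80),(170,55))]
print('phone',np.round(F,1).tolist(),np.mean(F,0), [np.linalg.norm(F[i]-F[i-1]) for i in range(4)])
M=[C(*q,52) for q in((250,122),(472,325),(760,238))]
print('main',np.round(M,1).tolist(),np.linalg.norm(M[0]-M[1]),np.linalg.norm(M[2]-M[1]))
G=[C(*q,88) for q in((440,168),(598,127),(692,192),(535,235))]
print('guard',np.round(G,1).tolist(),np.mean(G,0),[np.linalg.norm(G[i]-G[i-1]) for i in range(4)])
print('knob ends',C(515,190,79),C(607,192,79))
d=lambda a,b:np.degrees(np.arctan2(*(b-a)[1::-1]))
print('angles x',d(P[0],P[1]),d(P[3],P[2]),d(M[1],M[2]),'y',d(M[1],M[0]),d(P[3],P[0]),'phone y',d(F[1],F[2]),d(F[0],F[3]),d(F[1],F[0]))
E
```

```text
plate [[441.4, 91.2, 56.0], [621.6, 69.0, 56.0], [609.7, -48.0, 56.0], [433.4, -32.9, 56.0]] [526.55063128  19.82585223  56.        ] [np.float64(124.34421013373368), np.float64(181.5631070483955), np.float64(117.56432564638143), np.float64(176.9419906920902)]
phone [[351.7, 290.5, 10.0], [357.3, 233.2, 10.0], [484.0, 251.6, 10.0], [479.3, 311.2, 10.0]] [418.06919828 271.62443416  10.        ] [np.float64(129.33479205235395), np.float64(57.641211588909364), np.float64(128.02718037224656), np.float64(59.81303290100462)]
main [[431.5, 94.9, 52.0], [405.1, -213.2, 52.0], [607.7, -230.2, 52.0]] 309.2515433555903 203.32391594600406
guard [[461.2, -96.3, 88.0], [575.4, -107.2, 88.0], [567.9, -211.2, 88.0], [459.1, -200.0, 88.0]] [ 515.87993146 -153.67393167   88.        ] [np.float64(103.67921396374153), np.float64(114.72351330046925), np.float64(104.35037553383701), np.float64(109.35641418471664)]
knob ends [ 492.00005756 -133.0931769    79.        ] [ 536.47945569 -167.9468252    79.        ]
angles x -7.0240994581110145 -4.888119682048646 -4.7860982546934 y 85.09093308579769 86.32106781452629 phone y 8.276634660790787 9.207870565599855 95.60064569977108
```

Estimates from the scene: plate centre near (527,20), preheater yaw about -5°, phone at (418,272) with its length at about 8.5°. Next I'll fly over the work for a closer wrist view.

```bash
python3 -m crank '[[1,-0.205,-0.124,-0.01,0,0,0],[1,-0.205,-0.124,-0.01,0,0,0],[1,-0.205,-0.124,-0.01,0,0,0],[1,-0.205,-0.124,-0.01,0,0,0],[1,-0.205,-0.124,-0.01,0,0,0],[1,-0.205,-0.124,-0.01,0,0,0],[1,-0.205,-0.124,-0.01,0,0,0],[1,-0.205,-0.124,-0.01,0,0,0],[1,-0.205,-0.124,-0.01,0,0,0],[1,-0.205,-0.124,-0.01,0,0,0],[1,-0.205,-0.124,-0.01,0,0,0],[1,-0.205,-0.124,-0.01,0,0,0]]' 
python3 -m crank '[[1,-0.18,-0.11,0,0,0,0],[1,0,0,0,0,0,-0.22],[1,0,0,0,0,0,-0.22],[1,0,0,0,0,0,-0.22],[1,0,0,0,0,0,-0.22],[1,0,0,0,0,0,0]]'
python3 -c "
from h import *
snap('wrist','w1')"
```

```text
time: 1.35
eef_pos: [554.3, 111.4, 229.4]
orientation: [[-0.952, 0.307, -0.0], [0.307, 0.952, 0.0], [0.0, 0.0, -1.0]]
contact_force: [1.6, 0.8, -1.2]
grip_width: 1.002
finger_force: 0.0
time: 1.95
eef_pos: [580.7, 81.0, 229.1]
orientation: [[-0.989, -0.148, -0.001], [-0.148, 0.989, 0.0], [0.001, 0.0, -1.0]]
contact_force: [0.3, -0.8, 0.6]
grip_width: 0.999
finger_force: 0.0
```

View pics/w1.png

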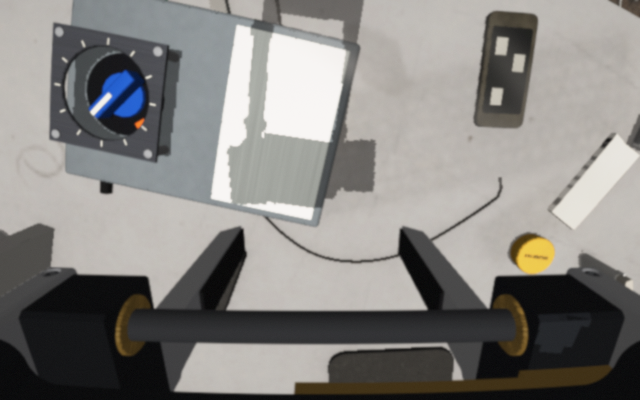

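The wrist view shows everything needed: the phone at about (507,70), the plate with corners (240,25), (357,45), (318,222) and (211,198), the knob pointer end near (94,115), and the orange marker near (140,124). I'll enlarge the knob.

```bash
python3 - <<'E'
from h import *
a=cv2.imread('pics/w1.png')[15:165,40:180]
cv2.imwrite('pics/w1c.png',cv2.resize(a,None,fx=4,fy=4,interpolation=cv2.INTER_CUBIC))
L=lambda Q,z:np.array([px2w('w1',q,z) for q in Q])
e=lambda P:np.round([np.linalg.norm(P[i]-P[i-1]) for i in range(4)],1)
d=lambda a,b:np.degrees(np.arctan2(*(b-a)[1::-1]))
P=L([(240,25),(357,45),(318,222),(211,198)],56);print(P.mean(0),e(P),d(P[0],P[3]),d(P[1],P[2]))
F=L([(488,12),(537,14),(523,127),(475,124)],10);print(F.mean(0),e(F),d(F[0],F[3]),d(F[1],F[2]))
G=L([(53,24),(170,46),(156,161),(50,138)],88);print(G.mean(0),e(G),d(G[0],G[3]),d(G[1],G[2]))
E
```

```text
[529.58348473  27.02993368  56.        ] [188.6 121.3 196.9 127.3] -5.229559777715371 -3.3835729537893933
[423.91647009 281.41149272  10.        ] [128.4  60.1 131.5  62.9] 7.483194483210997 8.71316370709505
[ 518.35438464 -146.14933211   88.        ] [112.2 118.6 113.2 115.6] -3.712919110155512 -5.2299314014057705
```

View pics/w1c.png

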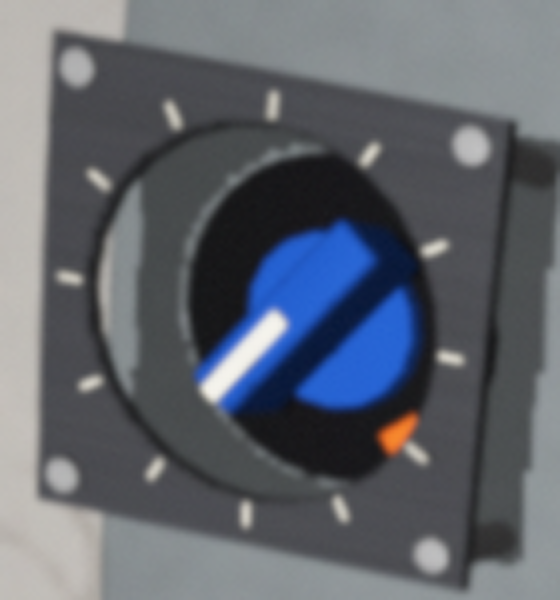

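The enlarged crop shows the pointer end at crop (212,390), the other bar end at (360,240), the marker middle at (400,432), and the guard corners at (53,32), (515,123), (468,588) and (40,497).

```bash
python3 - <<'E'
from h import *
C=lambda u,v,z:px2w('w1',(40+(u-1.5)/4,15+(v-1.5)/4),z)
d=lambda a,b:np.degrees(np.arctan2(*(b-a)[1::-1]))
G=np.array([C(*q,88) for q in((53,32),(515,123),(468,588),(40,497))]);g=G.mean(0);print(g)
a=C(212,390,79);b=C(360,240,79);m=C(399,432,54);ax=(a+b)/2
print('bar',a,b,np.linalg.norm(a-b),'axis',ax,'marker',m,np.linalg.norm((m-ax)[:2]),np.linalg.norm((m-g)[:2]))
print('bar dir',d(b,a),'marker dir',d(ax,m),d(g,m))
R=bot.observe()['orientation'];print(np.degrees(np.arctan2(R[1,1],R[0,1])))
E
```

```text
[ 518.333833   -146.53520598   88.        ]
bar [ 538.84806395 -166.4079061    79.        ] [ 496.79492307 -126.85637853   79.        ] 57.73032124803294 axis [ 517.82149351 -146.63214232   79.        ] marker [ 546.02896656 -129.84534118   54.        ] 32.82465883904251 32.33530593652341
bar dir -43.24413217612591 marker dir 30.757677762617398 31.074346652947938
98.39987744814141
```

Knob axis is at (518,-147), the pointer direction is -43° and the marker about 31°, so the turn is about 74° counter-clockwise. The plate centre is about (530,25). I'll do the phone first, at (424,281), with the tool yaw already matched.

```bash
python3 -m crank '[[1,0.104,0.185,0.11,0,0,0],[1,0.104,0.185,0.11,0,0,0],[1,0.104,0.185,0.11,0,0,0],[1,0.104,0.185,0.11,0,0,0],[1,0.104,0.185,0.11,0,0,0],[1,0.104,0.185,0.11,0,0,0],[1,0,0,0,0,0,0],[1,0,0,0,0,0,0]]'
python3 -c "
from h import *
snap('wrist','w2')"
```

```text
time: 2.8
eef_pos: [424.0, 282.6, 97.2]
orientation: [[-0.989, -0.149, -0.0], [-0.149, 0.989, -0.001], [0.0, -0.001, -1.0]]
contact_force: [-0.1, 0.1, 0.9]
grip_width: 1.0
finger_force: 0.0
```

View pics/w2.png

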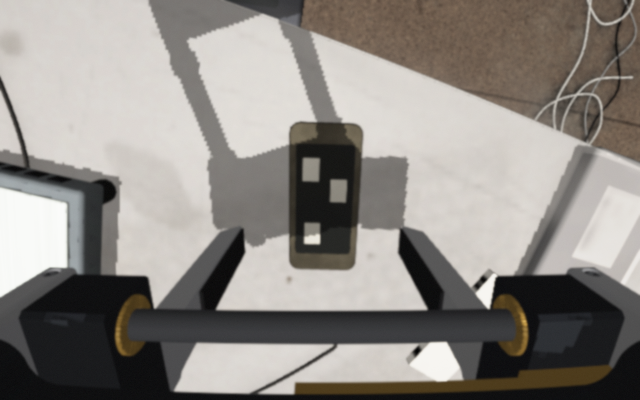

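The phone is between the fingers, with corners (290,123), (362,126), (355,269) and (290,268).

```bash
python3 - <<'E'
from h import *
F=np.array([px2w('w2',q,10) for q in[(290,123),(362,126),(355,269),(290,268)]])
print(F.mean(0),[np.linalg.norm(F[i]-F[i-1]) for i in range(4)])
d=lambda a,b:np.degrees(np.arctan2(*(b-a)[1::-1]))
print(d(F[0],F[3]),d(F[1],F[2]),bot.observe()['eef_pos'])
E
```

```text
[423.28812747 283.61454287  10.        ] [np.float64(131.4091988178826), np.float64(59.13345362276716), np.float64(129.99011974641388), np.float64(60.42259765502554)]
7.110739976990338 7.680488933319456 [425.23824859 282.26164118  97.8557497 ]
```

```bash
python3 -m crank '[[1,0,0,0.2,0,0,0.02],[1,0,0,0.16,0,0,0],[1,0,0,0.08,0,0,0],[1,0,0,0.03,0,0,0],[1,0,0,0,0,0,0],[-1,0,0,0,0,0,0],[-1,0,0,0,0,0,0],[-1,0,0,0,0,0,0],[-1,0,0,0,0,0,0],[-1,0,0,0,0,0,0],[-1,0,0,0,0,0,0],[-1,0,0,0,0,0,0]]' 20
```

```text
time: 4.05
eef_pos: [424.9, 282.5, 4.0]
orientation: [[-0.99, -0.138, 0.001], [-0.138, 0.99, 0.001], [-0.001, 0.001, -1.0]]
contact_force: [0.2, -0.7, 5.6]
grip_width: 0.651
finger_force: 20.0
```

```bash
python3 -m crank '[[-1,0,0,-0.15,0,0,0],[-1,0,0,-0.2,0,0,0],[-1,0,0,-0.18,0,0,0],[-1,-0.058,-0.2246,0,0,0,0],[-1,-0.058,-0.2246,0,0,0,0],[-1,-0.058,-0.2246,0,0,0,0],[-1,-0.058,-0.2246,0,0,0,0],[-1,-0.058,-0.2246,0,0,0,0],[-1,-0.058,-0.2246,0,0,0,0],[-1,0,0,0,0,0,0.207],[-1,0,0,0,0,0,0.207],[-1,0,0,0,0,0,0]]'
python3 -c "
from h import *
snap('wrist','w3')"
```

```text
time: 5.25
eef_pos: [530.2, 24.2, 108.8]
orientation: [[-0.997, 0.079, -0.002], [0.079, 0.997, 0.0], [0.002, -0.0, -1.0]]
contact_force: [-0.9, 0.3, -0.4]
grip_width: 0.653
finger_force: 20.0
```

View pics/w3.png

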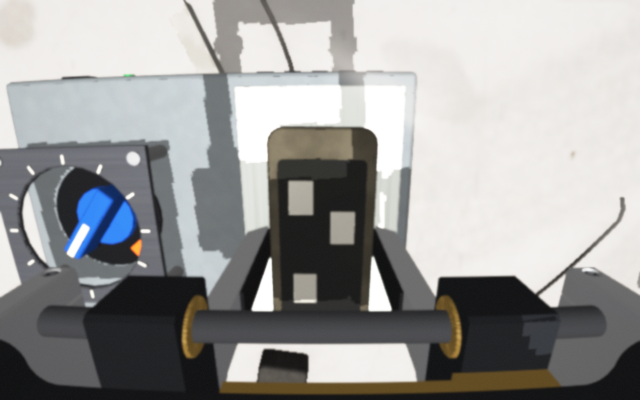

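The phone is held square over the plate, whose near corners are at (236,86) and (408,84). I'll refine the plate and knob numbers from this nearer view before lowering.

```bash
python3 - <<'E'
from h import *
q=lambda u,v,z:px2w('w3',(u,v),z)
A=q(236,86,56);B=q(409,84,56);d=(A-B)/np.linalg.norm(A-B);ux=np.array([-d[1],d[0],0]);print(np.linalg.norm(A-B),np.degrees(np.arctan2(ux[1],ux[0])),(A+B)/2+95*ux)
F=np.array([q(268,128,63),q(377,128,63)]);print('phone near edge mid',F.mean(0),'+67.5',F.mean(0)+67.5*ux)
a=q(74,252,79);b=q(107,190,79);m=q(137,248,54)
print('bar',a,b,np.linalg.norm(a-b),(a+b)/2,np.degrees(np.arctan2(*(a-b)[1::-1])),m,np.degrees(np.arctan2(*(m-np.array([518,-147,0]))[1::-1])))
im=cv2.imread('pics/w3.png')[140:300,0:170]; cv2.imwrite('pics/w3c.png',cv2.resize(im,None,fx=3.7,fy=3.7,interpolation=cv2.INTER_CUBIC))
E
```

```text
120.7013186015103 -3.8905714995658176 [530.90518897  24.51271938  56.        ]
phone near edge mid [465.36927045  28.68572332  63.        ] +67.5 [532.71371385  24.10577323  63.        ]
bar [ 538.51350317 -163.45587043   79.        ] [ 493.71831253 -124.33650925   79.        ] 59.472123922394765 [ 516.11590785 -143.89618984   79.        ] -41.130510150646224 [ 548.65814943 -129.89960232   54.        ] 29.151754600498553
```

```bash
python3 -m crank '[[-1,0,0,0.12,0,0,0],[-1,0,0,0.08,0,0,0],[-1,0,0,0.04,0,0,0],[-1,0,0,0.002,0,0,0],[-1,0,0,0,0,0,0]]'
python3 -m crank '[[0.7,0,0,0,0,0,0],[0.7,0,0,0,0,0,0],[0.7,0,0,0,0,0,0],[0.7,0,0,0,0,0,0],[0.7,0,0,-0.1,0,0,0],[0.7,0,0,-0.2,0,0,0],[0.7,0,0,-0.2,0,0,0],[0.7,0,0,-0.1,0,0,0],[0,0,0,0,0,0,0]]'
```

```text
time: 5.8
eef_pos: [531.0, 25.1, 61.4]
orientation: [[-0.997, 0.077, 0.001], [0.077, 0.997, -0.0], [-0.001, 0.0, -1.0]]
contact_force: [0.6, -0.6, -0.1]
grip_width: 0.655
finger_force: 20.0
time: 6.7
eef_pos: [533.0, 24.6, 184.5]
orientation: [[-0.997, 0.078, 0.008], [0.078, 0.997, -0.001], [-0.008, 0.0, -1.0]]
contact_force: [-0.3, 0.2, 0.3]
grip_width: 0.794
finger_force: 0.0
```

```bash
python3 -m crank '[[-0.15,0,-0.2133,0,0,0,0],[-0.15,0,-0.2133,0,0,0,0],[-0.15,0,-0.2133,0,0,0,0],[-0.15,0,-0.2133,0,0,0,0],[-0.15,0,0,0.1,0,0,0.25],[-0.15,0,0,0.1,0,0,0.25],[-0.15,0,0,0.1,0,0,0.25],[-0.15,0,0,0.05,0,0,0.25],[-0.15,0,0,0,0,0,0.25],[-0.15,0,0,0,0,0,0]]'
python3 - <<'E'
from h import *
im=snap('wrist','w4');o=bot.observe();print(o['q'])
h=cv2.cvtColor(im,cv2.COLOR_BGR2HSV)
for nm,lo,hi,z in(('blue',(105,150,120),(125,255,255),79),('orange',(5,150,150),(20,255,255),54)):
    n,l,s,c=cv2.connectedComponentsWithStats(cv2.inRange(h,lo,hi))
    for i in range(1,n):
        if s[i,4]>25: print(nm,s[i].tolist(),c[i],px2w('w4',c[i],z))
E
```

```text
time: 7.7
eef_pos: [515.9, -144.8, 108.9]
orientation: [[-0.743, 0.669, -0.004], [0.669, 0.743, 0.002], [0.004, -0.001, -1.0]]
contact_force: [0.9, 0.2, 0.3]
grip_width: 0.425
finger_force: 0.0
[-2.31163617e+01  1.67601440e+01  9.94047631e+01  5.34852497e-03
  6.39950597e+01 -7.12791575e+01]
blue [316, 190, 15, 61, 510] [322.60196078 210.3627451 ] [ 508.74897372 -139.10117584   79.        ]
blue [295, 194, 18, 47, 525] [304.56 215.6 ] [ 503.22397312 -150.95227044   79.        ]
blue [335, 195, 16, 45, 432] [341.2662037  215.21296296] [ 520.02037101 -131.83633029   79.        ]
orange [0, 104, 63, 42, 565] [ 30.13982301 121.38053097] [ 313.58542686 -262.95393289   54.        ]
orange [0, 143, 60, 16, 488] [ 28.06557377 152.95081967] [ 326.57119409 -284.45067333   54.        ]
orange [364, 221, 14, 9, 87] [370.45977011 224.7816092 ] [ 548.61521273 -124.43045262   54.        ]
```

```bash
python3 -m crank '[[-0.15,-0.01,0,0.12,0,0,0],[-0.15,0,0,0.08,0,0,0],[-0.15,0,0,0.03,0,0,0],[-0.15,0,0,0,0,0,0],[-1,0,0,0,0,0,0],[-1,0,0,0,0,0,0],[-1,0,0,0,0,0,0],[-1,0,0,0,0,0,0],[-1,0,0,0,0,0,0]]' 20
```

```text
time: 8.65
eef_pos: [519.6, -146.5, 65.7]
orientation: [[-0.743, 0.669, 0.002], [0.669, 0.743, 0.0], [-0.001, 0.001, -1.0]]
contact_force: [1.0, 0.8, 3.0]
grip_width: 0.148
finger_force: 20.0
```

```bash
python3 -m crank '[[-1,0,0,0,0,0,-0.27],[-1,0,0,0,0,0,-0.27],[-1,0,0,0,0,0,-0.27],[-1,0,0,0,0,0,-0.27],[-1,0,0,0,0,0,-0.27],[-1,0,0,0,0,0,-0.27],[-1,0,0,0,0,0,-0.27],[-1,0,0,0,0,0,-0.27],[-1,0,0,0,0,0,-0.27],[-1,0,0,0,0,0,0],[-1,0,0,0,0,0,0]]'
```

```text
time: 9.75
eef_pos: [519.6, -145.8, 65.7]
orientation: [[-0.86, -0.511, 0.002], [-0.511, 0.86, 0.001], [-0.002, 0.0, -1.0]]
contact_force: [2.0, 4.9, 5.5]
grip_width: 0.142
finger_force: 20.0
```

```bash
python3 -m crank '[[-0.15,0,0,0,0,0,0],[-0.15,0,0,0,0,0,0],[-0.15,0,0,0,0,0,0],[-0.15,0,0,-0.1,0,0,0],[-0.15,0,0,-0.2,0,0,0],[-0.15,0,0,-0.2,0,0,0],[-0.15,-0.17,0,-0.1,0,0,0],[-0.15,-0.17,0,0,0,0,0],[-0.15,0,0,0,0,0,0],[-0.15,0,0,0,0,0,0]]'
python3 - <<'E'
from h import *
im=snap('wrist','w5')
c=np.round(w2px('w5',[[518.5,-146,79]])[0]).astype(int);print(c)
x,y=max(c[0]-75,0),max(c[1]-70,0)
print(x,y);cv2.imwrite('pics/w5c.png',cv2.resize(im[y:y+140,x:x+150],None,fx=4,fy=4,interpolation=cv2.INTER_CUBIC))
E
```

```text
time: 10.75
eef_pos: [576.5, -111.7, 184.2]
orientation: [[-0.858, -0.514, -0.002], [-0.514, 0.858, -0.0], [0.002, 0.001, -1.0]]
contact_force: [-0.8, -1.0, 0.5]
grip_width: 0.427
finger_force: 0.0
[323 122]
248 52
```

View pics/w5c.png

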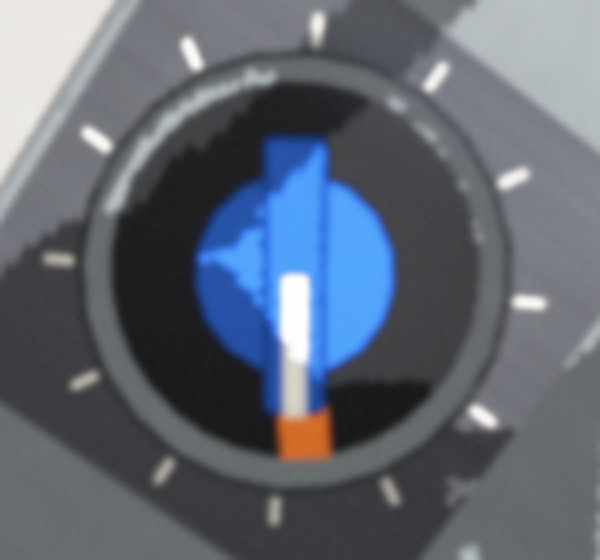

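The pointer runs straight down the crop at x=295, and the orange patch is centred at x≈304 about 165 px below the axis. That is about 3° short (1.6 mm), well within tolerance. One last look, at the full frame, to check the phone.

View pics/w5.png

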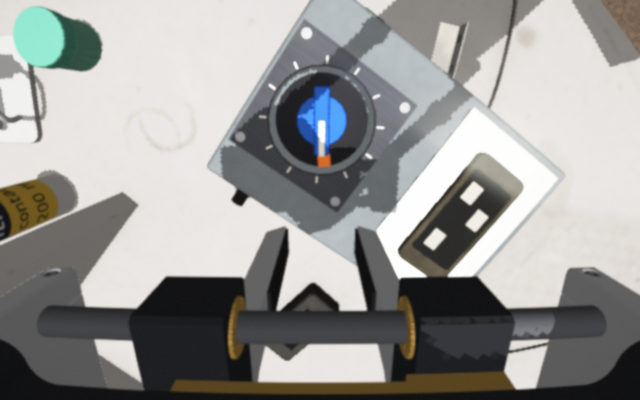

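The phone lies on the plate parallel to its edges, with its centre near (461,215). I'll check that number and then hand in.

```bash
python3 - <<'E'
from h import *
c=np.mean([px2w('w5',q,66) for q in((480,152),(524,186),(443,278),(399,244))],0);print(c)
o=bot.observe();print(o['finger_force'],o['contact_force'])
if np.hypot(*(c[:2]-[530.9,24.5]))<12: print(bot.sign_off())
E
```

```text
[526.21855658  19.77187481  66.        ]
0.0 [-1.02347926 -0.10162956 -0.58191943]
the job is handed in; nothing more can be done
None
```

The job is handed in, with no verdict returned: the phone frame lies flat and lengthwise on the heating plate, about 7 mm off centre (limit 20 mm), and the knob's pointer is about 3° (1.6 mm) from the orange marker, both released and nothing else touched as far as the pictures show.

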